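# Turn the tasting dish to the customer at the bell

### The job

A customer is waiting at the end of the counter where the counter bell stands. Take the tasting dish by its carrying bar, lift it level about 12 cm off the counter, and only then, in the air, give it a quarter turn so that its serving lip points straight along the counter towards the bell's end (left or right), keeping the dish level and the loose chocolate ball in the middle all the while. The program finishes while still holding the dish up like that, at rest and not put down; leave the bell and the sugar shaker standing where they are.

Things in the scene. Friction and masses are not known exactly. Their poses are not given: they have to be found in the camera images.
- dish_handle (a point): Centre of the wooden carrying bar over the middle of the tasting dish (loose, about 0.3 kg). The bar is 12 mm thick along the dish's x (grip it across this), 68 mm long along the dish's y, 20 mm high; its centre is 105 mm above the dish's underside. Thin wires lead from its ends down to the rim. Axes are the dish's: x to the serving lip, z up.
- dish_lip (a point): Tip of the serving lip, a flat steel tongue 44 mm wide on the rim of the dish (round, shallow, steel, 140 mm across, 27 mm high). The tip lies 112 mm from the middle along the dish's x, 25 mm above its underside. At the start the dish stands on the counter, lip pointing away from the robot within 0.45 rad. Axes as dish_handle.
- dish_middle (a point): Middle of the dish: the place of the ball's centre when it rests at the lowest point, 21 mm above the dish's underside. The floor is a shallow cone (8 degrees out to 26 mm from the middle, then 18 degrees). Axes as dish_handle.
- praline_center (a point): Centre of the loose chocolate ball, 30 mm diameter, about 20 g, that lies free in the middle of the dish and rolls if the dish is tilted or jerked.
- counter_bell: Counter bell, a steel dome on a black foot, 85 mm across, 58 mm high; origin at the centre of its underside. It stands 0.28 to 0.4 m left (+y) or right (-y) of the robot's middle line, the sugar shaker on the other side.
- sugar_shaker: Sugar shaker, glass with a steel top, 44 mm across, 90 mm high; origin at the centre of its underside. Leave it standing.
- counter_line (a point): Fixed point on the counter top (z = 0) in front of the robot; its y axis runs along the counter to the left, x away from the robot.
Not all that is in view belongs to the job. Of the things that look like the sugar_shaker, the smaller one is meant. What is shaped like the counter_bell but pink is not meant.

How it is judged (in metres and radians):
On the way:
1. the dish is lifted clear of the counter in the fingers, not yet turned (height (world z) of dish_handle above 0.165 m and contact force between the fingers and tasting_dish above 1 N and angle between the x axis of dish_handle and the x axis of counter_line, either way round below 0.75 rad and distance between praline_center and dish_middle below 0.02 m), for 0.2 s.
At the end, for the whole second after the job is handed in: The fingers hold the dish with its underside at least 80 mm above the counter, level within 0.1 rad and at rest, its lip pointing along the counter towards the bell's end within 0.2 rad, and the ball's centre within 12 mm of the dish's middle (height (world z) of dish_handle above 0.185 m and contact force between the fingers and tasting_dish above 1 N and contact force between tasting_dish and counter_bell below 0.05 N and contact force between tasting_dish and sugar_shaker below 0.05 N and angle between the x axis of dish_handle and the y axis of counter_line, either way round below 0.2 rad and x of counter_bell in the frame of dish_handle above 0.06 m and angle between dish_handle's own z axis and vertical below 0.1 rad and distance between praline_center and dish_middle below 0.012 m and linear speed of tasting_dish below 0.03 m/s and angular speed of tasting_dish below 0.15 rad/s); the arm keeps its last pose, push and grip.
It fails at once if the ball rolls more than 25 mm from the dish's middle (distance between praline_center and dish_middle above 0.025 m).
It fails at once if the dish is tilted by more than 0.2 rad (angle between dish_handle's own z axis and vertical above 0.2 rad).
It fails at once if the dish is turned while it is low over the counter (underside under 25 mm) (height (world z) of dish_handle below 0.13 m and angle between the x axis of dish_handle and the x axis of counter_line, either way round above 0.9 rad).
It fails at once if the bell is shifted by more than 30 mm (distance of counter_bell from where it was at the start of the episode above 0.03 m).
It fails at once if the sugar shaker is shifted by more than 30 mm (distance of sugar_shaker from where it was at the start of the episode above 0.03 m).
It also fails if it takes over 42 s, if anything falls off the work surface, if the arm or the gripper's body presses on something with over 40 N, if the wrist force passes 120 N, or if a joint passes its speed limit or range.

### The arm

A 6-joint arm with a two-finger parallel gripper is mounted at the origin on a cart in front of the work surface, level with it; the furniture and walls round the work are solid. World frame = base frame: x ahead of the robot, y to its left, z up, the work surface at z = 0. Lengths are in m, angles in degrees, forces in N, time in s.
With the tool pointing down it reaches from about 0.275 to 0.75 m from the base axis. Payload 10.2 kg.
Tool frame: the origin (TCP) lies midway between the tips of the shut fingers; the grasp point (between the pads) lies 19 mm behind it (manip.grasp_offset is the z of the grasp point in the tool frame, in m); z points along the fingers, y is the line along which they close (so a half turn about z gives the same grasp; the last joint's range is limited). The gripper opens to 88 mm and grips with 3 to 60 N. Pads are 18 mm wide; open, the fingers measure 123 mm over their backs; the gripper's body (75 mm by 187 mm) begins 45 mm behind the grasp point.
Start: joints at [50.798, 17.928, 85.812, -0, 76.261, -12.8], TCP at [0.233, 0.47, 0.214] pointing down, gripper open.
Joint ranges: [-168.41, 168.41], [-55.51, 124.54], [10.69, 146.95], [-70.63, 250.63], [1, 178], [-165.06, 165.06]. Speed limits (degrees/s): [136.94, 136.94, 172.46, 180, 180, 180].

### API

Orientations are given as a 3x3 rotation matrix whose columns are the frame's x, y, z axes.
In Python, from station import manip gives the robot as it stands. The module is installed in compiled form; this text tells all that it offers.
- The arm moves only by the tool apply_moves, never from a script. Its argument "moves" is a list of rows, each a list of 3 entries, a list of its own where there are three numbers: the turn, a rotation vector about the tool's x, y, z in rad, then the shift along the tool's x, y, z in cm, then the finger opening in cm, from 0 to 8.81. A call has 1 to 10 rows; each row is the pose to reach, as a shift and turn from the pose commanded when the call began, along the tool's axes at that moment; what a row does not reach only later rows make up. A row lasts 1/12 s, in which the tool goes at most 41.7 mm and 7.16 degrees, less where a joint would pass 70% of its speed; a pose out of reach is approached as far as the arm can. A call with a gripper value outside its range is refused whole. The fingers move at their own pace and stop on an object; "grip_force" is the grip in N (left out, the last holds). Time passes only in rows, so rows that repeat a pose let the fingers close. It gives the time, the measured TCP pose, the force, the opening and the grip force at its end, in the units of the state.
- manip.read_state(): the state, without advancing time (a new reading comes with each control period).
- manip.capture(name): name is "scene" or "top" or "wrist"; returns the picture (384x512x3 uint8, red, green, blue); there is no depth.
- manip.camera_params(name): a dict with "fov_y" (degrees; the focal length in pixels is half the picture's height over the tangent of half this angle, whatever the lens; pixels are square), "cx", "cy" (the principal point, pixels), "view" (4x4, takes a point from world to camera coordinates); the wrist camera has in their place "T_tool_cam" (4x4, takes a point from camera to tool coordinates, whose origin is the TCP and whose axes are the flange's). Camera axes: x right, y up, looking along -z (the intrinsics and any distortion apply to the point x, -y, -z); pixel columns grow to the right and rows downward; lengths in m; the calibration is good to about 2 mm. A picture is of the moment at which its call begins: read the wrist's pose just before it. camera_params takes no time and is no camera call.
- manip.hand_in(): hands the job in; it is judged then, once.
The state is a dict: "time_s": time; "joints": joint angles; "joint_vel": joint speeds; "joint_efforts": joint torques, N m; "ee_pos": TCP position; "tcp_rot": TCP orientation; "ft_force": force on the tool from outside, world axes, zero at the start; "moment": the same for the moment, N m; "opening": finger opening in m; "grasp_force": force on a finger pad.
Only numpy, scipy, OpenCV 4.12 (cv2) and the standard library are available. Lean on these libraries where they do the work, as an engineer would, in place of code of your own. Each camera call takes 0.05 s, during which the arm holds its last target. There are 200 camera calls.

## Working session

There is one attempt and no reset: what is moved stays moved. The work goes in short steps, Python scripts to look and compute and a tool call to move; the robot and the scene stay as the last step left them, time stands still between calls to the robot, and variables do not carry over. Pictures are saved under pics/ and viewed, at most 10 in all, crops included, and the job is handed in when it is done.

Besides the shell and the picture viewer there is one more tool, called as name(argument=value, ...), one argument or row to a line, values as JSON. apply_moves: Moves the arm, as the interface text tells. Its arguments: {"type":"object","properties":{"moves":{"type":"array","items":{"type":"array"}},"grip_force":{"type":"number"}},"required":["moves"]}

```bash
mkdir -p pics; python3 - <<'E'
from station import manip
import cv2,numpy as np
s=manip.read_state();print(s['time_s'],s['ee_pos'],s['tcp_rot'],s['opening'],manip.grasp_offset)
for n in('scene','top','wrist'):
    im=manip.capture(n);cv2.imwrite(f'pics/{n}0.png',im[:,:,::-1]);p=manip.camera_params(n);print(n,{k:(np.round(v,4).tolist()) for k,v in p.items()})
a=[cv2.imread(f'pics/{n}0.png') for n in('scene','top')]
cv2.imwrite('pics/st.png',cv2.resize(np.hstack(a),None,fx=.78,fy=.78))
E
```

```text
0.0 [0.23329031 0.47002017 0.21387923] [[-8.95697043e-01  4.44664119e-01 -7.91935572e-04]
 [ 4.44664731e-01  8.95696590e-01 -9.46251501e-04]
 [ 2.88569901e-04 -1.19970049e-03 -9.99999239e-01]] 0.08797545983336978 -0.0187
scene {'fov_y': 45.6729, 'cx': 253.9531, 'cy': 194.6024, 'view': [[0.7148, -0.6992, 0.0136, -0.3831], [0.3414, 0.3659, 0.8658, -0.267], [-0.6103, -0.6142, 0.5003, -0.951], [0.0, 0.0, 0.0, 1.0]]}
top {'fov_y': 42.1649, 'cx': 253.8417, 'cy': 194.0121, 'view': [[0.0176, -0.9997, 0.0139, -0.0084], [0.9902, 0.0194, 0.1382, -0.5509], [-0.1384, 0.0113, 0.9903, -1.5328], [0.0, 0.0, 0.0, 1.0]]}
wrist {'fov_y': 70.0981, 'cx': 258.7205, 'cy': 188.5457, 'T_tool_cam': [[-0.0004, 0.9529, 0.3032, 0.0794], [1.0, 0.001, -0.0017, -0.0003], [-0.0019, 0.3032, -0.9529, -0.1693], [0.0, 0.0, 0.0, 1.0]]}
```

View pics/scene0.png

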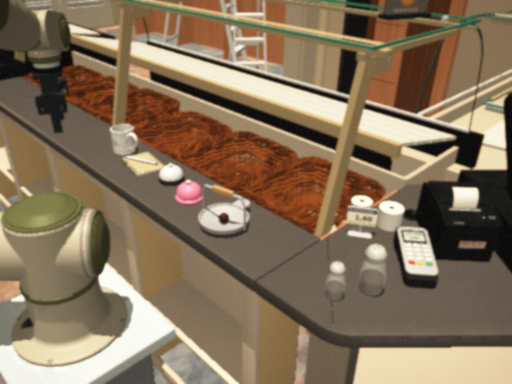

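View pics/top0.png

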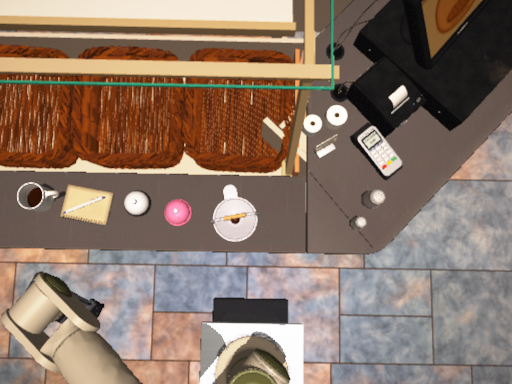

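The scene shows the dish at (222,218), a white/steel dome at (171,174) and a pink dome at (189,191). The shakers are at (336,281) (small) and (374,270) (large). In the top view the dish is at (235,216) with its lip at (230,190), the steel dome at (137,204), the pink dome at (178,211), and the shakers at (360,222) (small) and (376,198) (large). The steel dome (not pink) is the bell, so it is on the left (+y). The smaller shaker is on the right, as described. I'll confirm with an enlarged crop and measure.

```bash
cat > h.py <<'E'
import numpy as np,cv2
from station import manip
def cam(n,st=None):
    p=manip.camera_params(n)
    f=192/np.tan(np.radians(p['fov_y']/2))
    if n=='wrist':
        T=np.eye(4);T[:3,:3]=st['tcp_rot'];T[:3,3]=st['ee_pos'];C=T@np.array(p['T_tool_cam'])
    else: C=np.linalg.inv(np.array(p['view']))
    return f,p['cx'],p['cy'],C
def ray(c,u,v):
    f,cx,cy,C=c
    d=C[:3,:3]@np.array([(u-cx)/f,-(v-cy)/f,-1.]);return C[:3,3],d/np.linalg.norm(d)
def plane(c,u,v,z):
    o,d=ray(c,u,v);return o+d*(z-o[2])/d[2]
def tri(r1,r2):
    (a,d),(b,e)=r1,r2
    t=np.linalg.lstsq(np.stack([d,-e],1),b-a,rcond=None)[0]
    p,q=a+t[0]*d,b+t[1]*e;return (p+q)/2,np.linalg.norm(p-q)
def proj(c,P):
    f,cx,cy,C=c;q=np.linalg.inv(C)@np.append(P,1);return np.array([cx-f*q[0]/q[2],cy+f*q[1]/q[2]])
E
python3 - <<'E'
from h import *
t=cam('top');s=cam('scene')
print('bell',plane(t,137,204,.03),tri(ray(t,137,204),ray(s,171,174)))
print('pink',plane(t,178,211,.03))
print('shaker',plane(t,360,222,.045),plane(t,376,198,.05),tri(ray(t,360,222),ray(s,336,281)))
print('dish',plane(t,235,218,.027),'lip',plane(t,230,187,.025))
print('edge',plane(t,235,249,0)[0],plane(t,235,172,0)[0], 'tcp proj', proj(t,manip.read_state()['ee_pos']),proj(s,manip.read_state()['ee_pos']))
a=cv2.imread('pics/top0.png')[165:255,110:270];b=cv2.imread('pics/scene0.png')[145:245,150:260]
c=cv2.imread('pics/top0.png')[180:240,330:400]
r=lambda i,w,h:cv2.resize(i,(w,h),interpolation=cv2.INTER_CUBIC)
A=np.zeros((590,790,3),np.uint8);A[:360,:640]=r(a,640,360);A[360:590,:253]=r(b,253,230);A[360:590,300:568]=r(c,268,230)
cv2.imwrite('pics/crop1.png',A)
E
```

```text
bell [0.51317105 0.36948762 0.03      ] (array([0.51582532, 0.36883862, 0.02611654]), np.float64(0.005356487233840507))
pink [0.49346757 0.23967406 0.03      ]
shaker [ 0.46822085 -0.33142087  0.045     ] [ 0.54421441 -0.38154423  0.05      ] (array([ 0.4676268 , -0.33105959,  0.04260705]), np.float64(0.0023566980342699536))
dish [0.47501586 0.05982086 0.027     ] lip [0.57391836 0.07805196 0.025     ]
edge 0.3785589943416873 0.627382178698165 tcp proj [ 79.70606008 297.92366573] [ 60.13755921 133.81276335]
```

View pics/crop1.png

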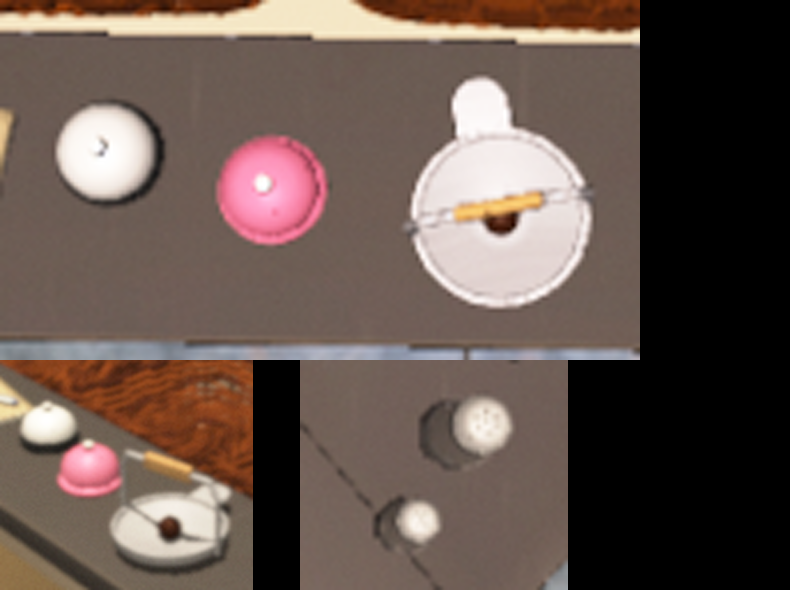

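The steel dome at top (137,204) is the bell, on the left at y≈0.37; its pink twin is at (178,211). The smaller shaker is top (360,222). The bar is seen in both views, so I'll measure it.

```bash
cat >> h.py <<'E'
def bar(im,roi,a=None):
    h=cv2.cvtColor(im,cv2.COLOR_RGB2HSV);m=cv2.inRange(h,(9,80,130),(28,255,255))
    x0,y0,x1,y1=roi;k=np.zeros_like(m);k[y0:y1,x0:x1]=m[y0:y1,x0:x1]
    c=max(cv2.findContours(k,cv2.RETR_EXTERNAL,cv2.CHAIN_APPROX_NONE)[0],key=cv2.contourArea)
    r=cv2.minAreaRect(c);b=cv2.boxPoints(r)
    e=sorted([(np.linalg.norm(b[i]-b[i-1]),i) for i in range(4)])[:2]
    E=[(b[i]+b[i-1])/2 for _,i in e];E.sort(key=lambda p:p[0]);return r[0],E,r[1]
E
python3 - <<'E'
from h import *
t=cam('top');s=cam('scene')
ti=cv2.imread('pics/top0.png')[:,:,::-1];si=cv2.imread('pics/scene0.png')[:,:,::-1]
T=bar(ti,(205,180,265,245));S=bar(si,(200,180,245,205));print(T,S)
print(tri(ray(t,*T[0]),ray(s,*S[0])))
for i in(0,1):print(tri(ray(t,*T[1][i]),ray(s,*S[1][i])))
A,B=[plane(t,*p,.11) for p in T[1]];print(A,B,(A+B)/2,np.linalg.norm(A-B)); d=A-B;print('lip angle deg',np.degrees(np.arctan2(-d[0],d[1])))
E
```

```text
((234.5452880859375, 216.24151611328125), [array([223.85849, 218.24529], dtype=float32), array([245.23209, 214.23775], dtype=float32)], (3.9929184913635254, 21.746047973632812)) ((222.6500244140625, 190.5500030517578), [array([211.40002, 186.8    ], dtype=float32), array([233.90002, 194.3    ], dtype=float32)], (23.71708106994629, 8.221921920776367))
(array([0.47327262, 0.05884121, 0.10933227]), np.float64(0.0011214374269175845))
(array([0.4647304 , 0.09191748, 0.11082813]), np.float64(0.0034039097770255733))
(array([0.48145017, 0.02582301, 0.10824541]), np.float64(0.004871066090608499))
[0.4661621  0.09092848 0.11      ] [0.47938634 0.02735841 0.11      ] [0.47277422 0.05914345 0.11      ] 0.06493099937381806
lip angle deg 11.751415410351967
```

```bash
cat >> h.py <<'E'
def go(P,ang):
    """turn about tool z (rad) and shift (cm, tool axes) to put TCP at P with tool y at ang deg, tool down"""
    s=manip.read_state();R=np.array(s['tcp_rot']);a=np.radians(ang)
    y=np.array([np.cos(a),np.sin(a),0]);z=np.array([0,0,-1.]);D=np.stack([np.cross(y,z),y,z],1)
    rv=cv2.Rodrigues(R.T@D)[0].ravel();print('turn',rv.round(4),'shift',(R.T@(np.array(P)-s['ee_pos'])*100).round(2))
E
python3 -c "
from h import *
go([.473,.059,.25],11.5)"
```

```text
turn [-1.000e-03  2.000e-04  9.093e-01] shift [-39.74 -26.17  -3.58]
```

apply_moves(
  moves=[
    [[0,0,0.909],[-39.74,-26.17,-3.58],8.8],
    [[0,0,0.909],[-39.74,-26.17,-3.58],8.8],
    [[0,0,0.909],[-39.74,-26.17,-3.58],8.8],
    [[0,0,0.909],[-39.74,-26.17,-3.58],8.8],
    [[0,0,0.909],[-39.74,-26.17,-3.58],8.8],
    [[0,0,0.909],[-39.74,-26.17,-3.58],8.8],
    [[0,0,0.909],[-39.74,-26.17,-3.58],8.8],
    [[0,0,0.909],[-39.74,-26.17,-3.58],8.8],
    [[0,0,0.909],[-39.74,-26.17,-3.58],8.8],
    [[0,0,0.909],[-39.74,-26.17,-3.58],8.8],
  ],
)

```text
time_s: 0.98
ee_pos: [0.4431, 0.1092, 0.2459]
tcp_rot: [[-0.199, 0.98, 0.0], [0.98, 0.199, 0.0], [0.0, 0.0, -1.0]]
ft_force: [0.3, 0.5, 0.8]
opening: 0.0878
grasp_force: 0.0
```

```bash
python3 -c "
from h import *
go([.473,.059,.25],11.5)"
```

```text
turn [ 0.     -0.0001 -0.0001] shift [-5.52  1.92 -0.41]
```

apply_moves(
  moves=[
    [[0,0,0],[-2.5,0.9,-0.2],8.8],
    [[0,0,0],[-4.5,1.6,-0.4],8.8],
    [[0,0,0],[-4.5,1.6,-0.4],8.8],
    [[0,0,0],[-4.5,1.6,-0.4],8.8],
  ],
)

```text
time_s: 1.32
ee_pos: [0.4673, 0.0699, 0.2493]
tcp_rot: [[-0.198, 0.98, -0.001], [0.98, 0.198, 0.0], [0.0, -0.001, -1.0]]
ft_force: [-0.0, 0.5, 0.2]
opening: 0.0884
grasp_force: 0.0
```

```bash
python3 - <<'E'
from h import *
s=manip.read_state();print(s['ee_pos'],s['joints'])
im=manip.capture('wrist');cv2.imwrite('pics/w1.png',im[:,:,::-1])
w=cam('wrist',s);print('expected bar',proj(w,[.473,.059,.105]))
go([.473,.059,.25],11.5)
E
```

```text
[0.46734539 0.06988448 0.24932945] [-5.74889122e+00  9.82777914e+00  9.08918809e+01  9.94504438e-03
  7.93285704e+01 -1.71662803e+01]
expected bar [262.01273379 181.73869977]
turn [-0.0007 -0.0004 -0.0001] shift [-1.26  0.36 -0.06]
```

View pics/w1.png

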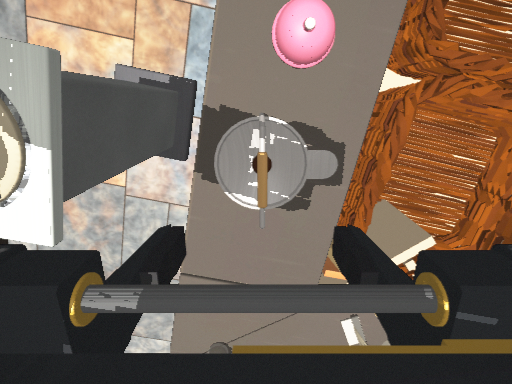

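The wrist view shows the bar upright at about (262,180), with the ball under it and the lip to the right at (322,163). The expected pixel matches. I'll refine with the wrist and top views.

```bash
python3 - <<'E'
from h import *
s=manip.read_state();w=cam('wrist',s);t=cam('top');sc=cam('scene')
W=bar(cv2.imread('pics/w1.png')[:,:,::-1],(225,120,300,225));print(W)
T=bar(cv2.imread('pics/top0.png')[:,:,::-1],(205,180,265,245));S=bar(cv2.imread('pics/scene0.png')[:,:,::-1],(200,180,245,205))
print(tri(ray(w,*W[0]),ray(t,*T[0])),tri(ray(w,*W[0]),ray(sc,*S[0])))
A,B=[plane(w,*p,.112) for p in sorted(W[1],key=lambda p:p[1])];d=A-B
print(A,B,(A+B)/2,np.linalg.norm(d),np.degrees(np.arctan2(-d[0],d[1])))
L=plane(w,338,164,.025);M=plane(w,261,162,.027);d=L-M;print('lip,rim',L,M,np.degrees(np.arctan2(d[1],d[0])))
E
```

```text
((261.5, 179.5), [array([261.5, 152. ], dtype=float32), array([261.5, 207. ], dtype=float32)], (55.0, 9.0))
(array([0.47312747, 0.0596454 , 0.09551004]), np.float64(0.0020000370376178256)) (array([0.47331096, 0.06161072, 0.10752986]), np.float64(0.004772666803064098))
[0.46453791 0.09578112 0.112     ] [0.47795538 0.0306785  0.112     ] [0.47124664 0.06322981 0.112     ] 0.06647089783524457 11.645445698634429
lip,rim [0.58205052 0.08598566 0.025     ] [0.47062106 0.06686416 0.027     ] 9.737224684277063
```

```bash
python3 -c "
from h import *
go([.473,.060,.15],11.5)"
```

```text
turn [-0.0007 -0.0004 -0.0001] shift [-1.17  0.39  9.94]
```

apply_moves(
  moves=[
    [[0,0,0],[-0.6,0.2,3.0],8.8],
    [[0,0,0],[-1.17,0.39,6.0],8.8],
    [[0,0,0],[-1.17,0.39,8.5],8.8],
    [[0,0,0],[-1.17,0.39,9.9],8.8],
    [[0,0,0],[-1.17,0.39,9.9],8.8],
    [[0,0,0],[-1.17,0.39,9.9],8.8],
  ],
)

```text
time_s: 1.87
ee_pos: [0.4731, 0.0606, 0.1509]
tcp_rot: [[-0.201, 0.98, -0.001], [0.98, 0.201, 0.0], [0.0, -0.001, -1.0]]
ft_force: [-0.4, 0.2, -0.1]
opening: 0.0879
grasp_force: 0.0
```

```bash
python3 - <<'E'
from h import *
s=manip.read_state();print(s['ee_pos'])
im=manip.capture('wrist');cv2.imwrite('pics/w2.png',im[:,:,::-1])
w=cam('wrist',s);print('expected',proj(w,[.473,.06,.115]))
W=bar(im,(215,80,310,240));print(W)
A,B=[plane(w,*p,.113) for p in sorted(W[1],key=lambda p:p[1])];d=A-B
print(A,B,(A+B)/2,np.linalg.norm(d),np.degrees(np.arctan2(-d[0],d[1])))
f,cx,cy,C=w
# height from two wrist places: earlier pose
s0=dict(s);s0['ee_pos']=[0.46734539,0.06988448,0.24932945]
w0=cam('wrist',s0)
print(tri(ray(w0,261.5,179.5),ray(w,*W[0])),tri(ray(cam('top'),234.5,216.2),ray(w,*W[0])))
E
```

```text
[0.47306672 0.06059982 0.15088724]
expected [259.17983157 205.8421103 ]
((258.5, 199.5), [array([258.5, 239. ], dtype=float32), array([258.5, 160. ], dtype=float32)], (13.0, 79.0))
[0.4650656  0.09607971 0.113     ] [0.47861353 0.02981658 0.113     ] [0.47183957 0.06294814 0.113     ] 0.06763393555149678 11.555237843379656
(array([0.47203177, 0.06145837, 0.10446938]), np.float64(0.0002153387787905581)) (array([0.47318927, 0.05962866, 0.09945733]), np.float64(0.001378192350558941))
```

View pics/w2.png

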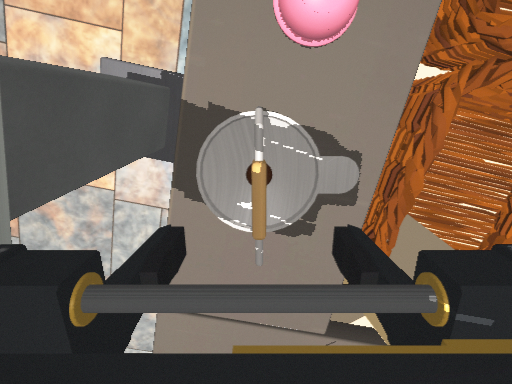

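The bar is at (258,199) in the wrist image and 67 mm long, with its centre about 0.104 m high. This agrees with the text. I'll descend to TCP z=0.087.

apply_moves(
  moves=[
    [[0,0,0],[0.1,0,2.0],8.8],
    [[0,0,0],[0.1,-0.05,4.0],8.8],
    [[0,0,0],[0.1,-0.05,5.5],8.8],
    [[0,0,0],[0.1,-0.05,6.3],8.8],
    [[0,0,0],[0.1,-0.05,6.3],8.8],
    [[0,0,0],[0.1,-0.05,6.3],8.8],
  ],
)

```text
time_s: 2.42
ee_pos: [0.4734, 0.0607, 0.0887]
tcp_rot: [[-0.2, 0.98, 0.001], [0.98, 0.2, -0.0], [-0.0, 0.001, -1.0]]
ft_force: [0.0, 0.3, -0.1]
opening: 0.0879
grasp_force: 0.0
```

apply_moves(
  moves=[
    [[0,0,0],[0,0,0],6.0],
    [[0,0,0],[0,0,0],5.0],
    [[0,0,0],[0,0,0],4.0],
    [[0,0,0],[0,0,0],3.0],
    [[0,0,0],[0,0,0],2.4],
    [[0,0,0],[0,0,0],2.0],
    [[0,0,0],[0,0,0],1.6],
    [[0,0,0],[0,0,0],1.3],
    [[0,0,0],[0,0,0],1.2],
    [[0,0,0],[0,0,0],1.1],
  ],
  grip_force=10,
)

```text
time_s: 3.25
ee_pos: [0.4728, 0.0606, 0.0877]
tcp_rot: [[-0.2, 0.98, 0.0], [0.98, 0.2, -0.0], [-0.0, 0.0, -1.0]]
ft_force: [-0.6, -0.2, -0.2]
opening: 0.0235
grasp_force: 0.0
```

apply_moves(
  moves=[
    [[0,0,0],[0,0,0],0.8],
    [[0,0,0],[0,0,0],0.4],
    [[0,0,0],[0,0,0],0],
    [[0,0,0],[0,0,0],0],
    [[0,0,0],[0,0,0],0],
    [[0,0,0],[0,0,0],0],
  ],
  grip_force=25,
)

```text
time_s: 3.75
ee_pos: [0.4728, 0.0605, 0.0877]
tcp_rot: [[-0.2, 0.98, 0.0], [0.98, 0.2, -0.0], [-0.0, 0.0, -1.0]]
ft_force: [-0.0, -0.1, 0.1]
opening: 0.0108
grasp_force: 25.0
```

```bash
python3 - <<'E'
from h import *
s=manip.read_state();print(s['ee_pos'],s['opening'],s['grasp_force'],s['ft_force'])
im=manip.capture('wrist');cv2.imwrite('pics/w3.png',im[:,:,::-1])
E
```

```text
[0.47283635 0.06054349 0.08768311] 0.010841455469023906 24.99918043613434 [-0.02183613 -0.090486    0.11814001]
```

View pics/w3.png

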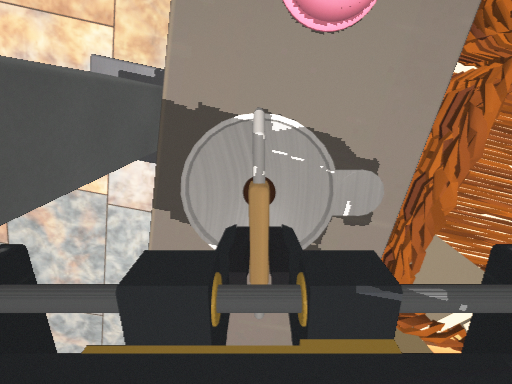

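The wrist view shows the fingers closed on the bar at (258,240) and the ball still central at (259,190). I'll lift gently.

apply_moves(
  moves=[
    [[0,0,0],[0,0,0],0],
    [[0,0,0],[0,0,-0.1],0],
    [[0,0,0],[0,0,-0.3],0],
    [[0,0,0],[0,0,-0.6],0],
    [[0,0,0],[0,0,-0.9],0],
    [[0,0,0],[0,0,-1.2],0],
    [[0,0,0],[0,0,-1.4],0],
    [[0,0,0],[0,0,-1.5],0],
    [[0,0,0],[0,0,-1.5],0],
    [[0,0,0],[0,0,-1.5],0],
  ],
  grip_force=35,
)

```text
time_s: 4.63
ee_pos: [0.4727, 0.0606, 0.1027]
tcp_rot: [[-0.2, 0.98, -0.0], [0.98, 0.2, 0.0], [0.0, -0.0, -1.0]]
ft_force: [0.7, -0.5, -3.0]
opening: 0.0109
grasp_force: 35.0
```

```bash
python3 - <<'E'
from h import *
s=manip.read_state();print(s['ee_pos'],s['opening'],s['grasp_force'],s['ft_force'],s['moment'])
a=manip.capture('wrist');b=manip.capture('scene')[120:260,130:300]
A=np.zeros((384,800,3),np.uint8);A[:280,:340]=cv2.resize(b,(340,280),interpolation=cv2.INTER_CUBIC);A[:,340:]=a[:,:460]
cv2.imwrite('pics/w4.png',A[:,:,::-1])
E
```

```text
[0.4727366  0.06055494 0.10265345] 0.010877390682596036 34.99848961830139 [ 0.70653015 -0.50513923 -3.01829791] [0.00360864 0.0450477  0.01467425]
```

View pics/w4.png

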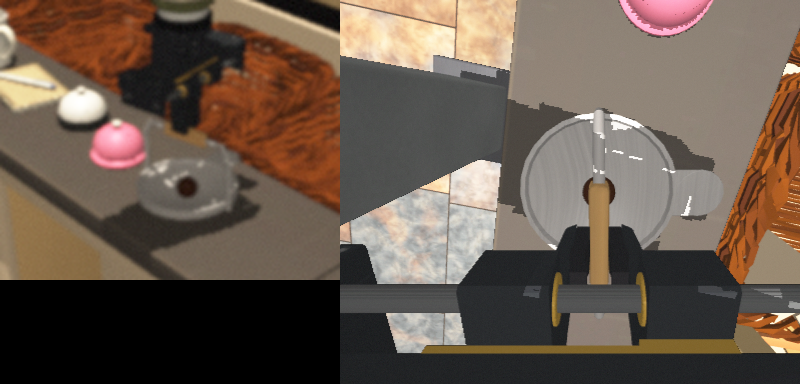

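The dish hangs level 15 mm up (3 N on the wrist), with the ball central at (599,190). I'll lift the rest of the way.

apply_moves(
  moves=[
    [[0,0,0],[0,0,-0.1],0],
    [[0,0,0],[0,0,-0.4],0],
    [[0,0,0],[0,0,-0.9],0],
    [[0,0,0],[0,0,-1.5],0],
    [[0,0,0],[0,0,-2.2],0],
    [[0,0,0],[0,0,-2.9],0],
    [[0,0,0],[0,0,-3.6],0],
    [[0,0,0],[0,0,-4.3],0],
    [[0,0,0],[0,0,-5.0],0],
    [[0,0,0],[0,0,-5.7],0],
  ],
)

```text
time_s: 5.57
ee_pos: [0.4728, 0.0606, 0.1605]
tcp_rot: [[-0.2, 0.98, 0.0], [0.98, 0.2, -0.0], [-0.0, 0.0, -1.0]]
ft_force: [-0.8, 0.0, -3.4]
opening: 0.0107
grasp_force: 35.0
```

apply_moves(
  moves=[
    [[0,0,0],[0,0,-0.7],0],
    [[0,0,0],[0,0,-1.4],0],
    [[0,0,0],[0,0,-2.1],0],
    [[0,0,0],[0,0,-2.8],0],
    [[0,0,0],[0,0,-3.4],0],
    [[0,0,0],[0,0,-4.0],0],
    [[0,0,0],[0,0,-4.4],0],
    [[0,0,0],[0,0,-4.7],0],
    [[0,0,0],[0,0,-4.9],0],
    [[0,0,0],[0,0,-5.0],0],
  ],
)

```text
time_s: 6.4
ee_pos: [0.4728, 0.0605, 0.2098]
tcp_rot: [[-0.2, 0.98, -0.0], [0.98, 0.2, -0.0], [0.0, -0.0, -1.0]]
ft_force: [-0.1, 0.0, -2.8]
opening: 0.0112
grasp_force: 35.0
```

apply_moves(
  moves=[
    [[0,0,0],[0,0,0],0],
    [[0,0,0],[0,0,0],0],
    [[0,0,0],[0,0,0],0],
    [[0,0,0],[0,0,0],0],
    [[0,0,0],[0,0,0],0],
  ],
)

```text
time_s: 6.82
ee_pos: [0.4727, 0.0606, 0.2095]
tcp_rot: [[-0.2, 0.98, -0.0], [0.98, 0.2, 0.0], [0.0, -0.0, -1.0]]
ft_force: [-0.9, -0.1, -2.9]
opening: 0.0109
grasp_force: 35.0
```

```bash
python3 - <<'E'
from h import *
s=manip.read_state();print(s['ee_pos'],s['opening'],s['grasp_force'],s['ft_force'],s['moment'],s['joints'])
go(s['ee_pos'],90)
a=manip.capture('wrist');b=manip.capture('scene')[60:240,130:330]
A=np.zeros((384,800,3),np.uint8);A[:306,:340]=cv2.resize(b,(340,306),interpolation=cv2.INTER_CUBIC);A[:,340:]=a[:,:460]
cv2.imwrite('pics/w5.png',A[:,:,::-1])
E
```

```text
[0.47273493 0.06055877 0.20954037] 0.01092388397705432 34.99851644039154 [-0.91794328 -0.13999663 -2.94447081] [-0.07299082  0.08317235 -0.0458429 ] [-6.82364932e+00  1.20501552e+01  9.42215786e+01 -6.04077067e-04
  7.37466134e+01 -1.83387863e+01]
turn [-2.0000e-04 -3.0000e-04 -1.3698e+00] shift [0. 0. 0.]
```

View pics/w5.png

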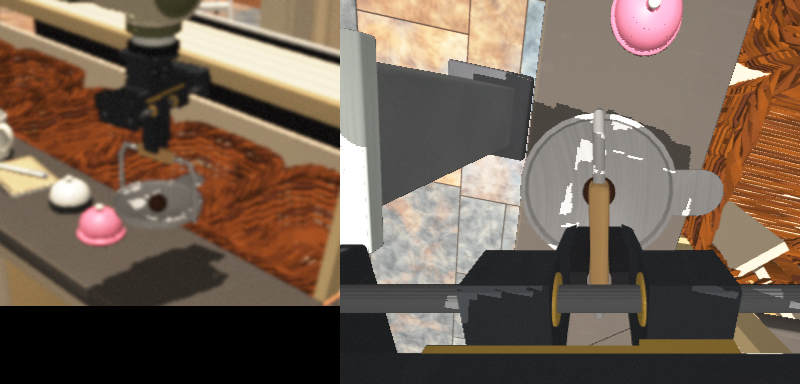

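The dish is up about 12 cm and level, and the ball is central at (599,191). Now I'll turn it left by −1.37 rad about tool z, slowly.

apply_moves(
  moves=[
    [[0,0,-0.005],[0,0,0],0],
    [[0,0,-0.02],[0,0,0],0],
    [[0,0,-0.04],[0,0,0],0],
    [[0,0,-0.07],[0,0,0],0],
    [[0,0,-0.105],[0,0,0],0],
    [[0,0,-0.14],[0,0,0],0],
    [[0,0,-0.175],[0,0,0],0],
    [[0,0,-0.21],[0,0,0],0],
    [[0,0,-0.245],[0,0,0],0],
    [[0,0,-0.28],[0,0,0],0],
  ],
)

```text
time_s: 7.75
ee_pos: [0.4728, 0.0606, 0.2097]
tcp_rot: [[-0.465, 0.885, 0.0], [0.885, 0.465, -0.0], [-0.0, 0.0, -1.0]]
ft_force: [-0.5, -0.1, -2.9]
opening: 0.011
grasp_force: 35.0
```

apply_moves(
  moves=[
    [[0,0,-0.04],[0,0,0],0],
    [[0,0,-0.08],[0,0,0],0],
    [[0,0,-0.12],[0,0,0],0],
    [[0,0,-0.16],[0,0,0],0],
    [[0,0,-0.2],[0,0,0],0],
    [[0,0,-0.24],[0,0,0],0],
    [[0,0,-0.28],[0,0,0],0],
    [[0,0,-0.32],[0,0,0],0],
    [[0,0,-0.36],[0,0,0],0],
    [[0,0,-0.4],[0,0,0],0],
  ],
)

```text
time_s: 8.58
ee_pos: [0.4728, 0.0606, 0.2097]
tcp_rot: [[-0.773, 0.634, 0.0], [0.634, 0.773, -0.0], [-0.0, 0.0, -1.0]]
ft_force: [0.2, 0.7, -3.3]
opening: 0.0107
grasp_force: 35.0
```

apply_moves(
  moves=[
    [[0,0,-0.04],[0,0,0],0],
    [[0,0,-0.08],[0,0,0],0],
    [[0,0,-0.12],[0,0,0],0],
    [[0,0,-0.16],[0,0,0],0],
    [[0,0,-0.2],[0,0,0],0],
    [[0,0,-0.24],[0,0,0],0],
    [[0,0,-0.28],[0,0,0],0],
    [[0,0,-0.32],[0,0,0],0],
    [[0,0,-0.36],[0,0,0],0],
    [[0,0,-0.4],[0,0,0],0],
  ],
)

```text
time_s: 9.42
ee_pos: [0.4728, 0.0606, 0.2097]
tcp_rot: [[-0.959, 0.283, 0.0], [0.283, 0.959, 0.0], [-0.0, 0.0, -1.0]]
ft_force: [0.4, -0.5, -3.1]
opening: 0.0111
grasp_force: 35.0
```

apply_moves(
  moves=[
    [[0,0,-0.04],[0,0,0],0],
    [[0,0,-0.08],[0,0,0],0],
    [[0,0,-0.12],[0,0,0],0],
    [[0,0,-0.16],[0,0,0],0],
    [[0,0,-0.195],[0,0,0],0],
    [[0,0,-0.225],[0,0,0],0],
    [[0,0,-0.25],[0,0,0],0],
    [[0,0,-0.27],[0,0,0],0],
    [[0,0,-0.285],[0,0,0],0],
    [[0,0,-0.29],[0,0,0],0],
  ],
)

```text
time_s: 10.25
ee_pos: [0.4728, 0.0606, 0.2097]
tcp_rot: [[-1.0, -0.001, 0.0], [-0.001, 1.0, 0.0], [-0.0, 0.0, -1.0]]
ft_force: [0.2, 0.0, -2.9]
opening: 0.0112
grasp_force: 35.0
```

apply_moves(
  moves=[
    [[0,0,0],[0,0,0],0],
    [[0,0,0],[0,0,0],0],
    [[0,0,0],[0,0,0],0],
    [[0,0,0],[0,0,0],0],
    [[0,0,0],[0,0,0],0],
    [[0,0,0],[0,0,0],0],
    [[0,0,0],[0,0,0],0],
    [[0,0,0],[0,0,0],0],
    [[0,0,0],[0,0,0],0],
    [[0,0,0],[0,0,0],0],
  ],
)

```text
time_s: 11.08
ee_pos: [0.4728, 0.0606, 0.2097]
tcp_rot: [[-1.0, -0.0, -0.0], [-0.0, 1.0, 0.0], [0.0, 0.0, -1.0]]
ft_force: [-0.3, -0.1, -2.9]
opening: 0.0105
grasp_force: 35.0
```

```bash
python3 - <<'E'
from h import *
s=manip.read_state();print(s['ee_pos'],s['opening'],s['grasp_force'],s['ft_force'],s['moment'],s['joints'],np.abs(s['joint_vel']).max())
go(s['ee_pos'],90)
w=cam('wrist',s);zu=.2095+.0187-.105;print('expected lip',proj(w,[.4727,.0606+.112,zu+.025])+[340,0],'ball',proj(w,[.4727,.0606,zu+.021])+[340,0])
a=manip.capture('wrist');b=manip.capture('scene')[60:240,130:330]
A=np.zeros((384,800,3),np.uint8);A[:306,:340]=cv2.resize(b,(340,306),interpolation=cv2.INTER_CUBIC);A[:,340:]=a[:,:460]
cv2.imwrite('pics/w6.png',A[:,:,::-1])
E
```

```text
[0.4727927  0.06055021 0.20968055] 0.010542091549024963 34.99838590621948 [-0.30062149 -0.13732178 -2.85107895] [0.04498461 0.04062227 0.02355184] [-6.82421962e+00  1.20399590e+01  9.42126233e+01  4.70131990e-05
  7.37481068e+01 -9.68366048e+01] 0.06514851804285013
turn [ 0.     -0.      0.0002] shift [0. 0. 0.]
expected lip [723.82726667 194.55853362] ball [598.28231402 193.2226068 ]
```

View pics/w6.png

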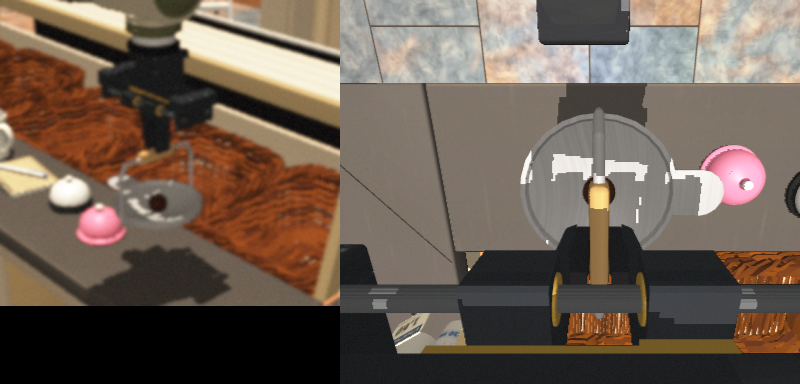

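The lip tip is at (723,193) and the ball at (599,191), both as expected. The lip points left towards the bell, the dish is level and at rest. Handing in.

```bash
python3 -c "
from station import manip
print(manip.hand_in())"
```

```text
the job is handed in; nothing more can be done
None
```

I handed the job in with the dish held level about 12 cm above the counter, its lip pointing left (+y) towards the bell and the ball in the middle; the hand-in call returned no verdict.

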